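Turn the drying dish a quarter turn without rolling its ball

TASK

Take the terracotta dish with the pink ball by its handle and pull it straight up out of its sprung catch until it sits at least 8 cm higher than before, then give it a quarter turn (either way) so that its handle, which ran along the rail, stands square across it and the unpainted sides come to the front. Keep the dish level and the loose ball in the middle, inside the white ring, all the time. Finish while still holding the dish up there, level and still; leave the blue dish in its catch and do not disturb the two paint pots or the phone.

Things in the scene. Friction and masses are not known exactly. Their poses are not given: they have to be found in the camera images.
- dish: Terracotta dish, 122 mm across, about 180 g, a bail handle arching over it. Origin: centre of the underside of its flat foot (72 mm across; 40 mm above the desk when seated); z up, y along the handle bar (and along the rail at the start, within a few degrees). Rim 22 mm above the origin. Inside painted yellow on the quarters facing its +x and -x, bare on the other two.
- dish_tongue (a point): Lowest point of the steel tongue under the foot, 26 mm below the dish's origin: a plate 5 mm thick ending in a round bead, 12 mm in diameter and 30 mm long along dish y. The bead sits under the two sprung rollers of the catch; pulling straight up about 7 mm, with roughly 8 N plus the weight, spreads them and frees it.
- dish_handle (a point): Centre of the dish's wooden handle grip, 100 mm above the dish's origin and right over its middle: a bar 10 mm thick (dish x), 50 mm long (dish y), 16 mm tall. Carried by 6 mm steel wire legs down to the rim at y = +59 and -59 mm.
- dish_middle (a point): Middle of the dish's inner floor, 10 mm above the dish's origin. From here the floor rises at 5 degrees out to a white painted ring of 31 mm radius, then at 15 degrees to the rim.
- ball: Pink clay ball, 30 mm in diameter, about 25 g, lying loose in the terracotta dish. Its origin is a point on its surface and turns with it.
- ball_center (a point): Centre of the pink ball.
- rail: Aluminium drying rail fixed to the desk, base 60 x 360 x 8 mm. Origin: centre of its underside on the desk; y along its length, x across. At y = +90 and -90 mm is a station: two posts with tops 40 mm above the desk and between them two white sprung rollers, 12 mm thick, lying along y and pressed together in x. A dish sits in each; which is where varies.
- dish2: Blue dish of the same shape and size with a blue handle grip and no ball, seated in the other station; leave it there. Origin as for the terracotta dish.
- pot_green: Small paint pot with green lid, 31 mm in diameter, 26 mm tall, standing on the desk beside the rail on its +x side. Origin: centre of the underside. Leave alone.
- pot_orange: The same with an orange lid. Leave alone.
- phone: Pink phone lying flat, 74 x 155 x 9 mm, to the right of the rail. Origin: centre of the underside. Leave alone.

How it is judged (in metres and radians):
On the way, in this order (a step that is already met when the one before it is completed fails the run):
1. the dish is out of its catch and lifted at least 35 mm, not yet turned (z of dish in the frame of rail above 0.075 m and angle between the y axis of dish and the y axis of rail, either way round below 0.35 rad), for 0.1 s.
2. the dish has been turned a quarter turn in the air (z of dish in the frame of rail above 0.075 m and angle between the x axis of dish and the y axis of rail, either way round below 0.14 rad), for 0.3 s.
At the end, for the whole second after the job is handed in: The gripper alone holds the terracotta dish at least 70 mm above its seat, turned square to the rail within 8 degrees, level within about 5.7 degrees and still, with the ball within 12 mm of the middle; the blue dish has moved less than 12 mm, the pots and phone less than 20 mm (z of dish in the frame of rail above 0.11 m and angle between the x axis of dish and the y axis of rail, either way round below 0.14 rad and angle between dish's own z axis and vertical below 0.1 rad and horizontal distance between ball_center and dish_middle below 0.012 m and z of ball_center in the frame of dish below 0.032 m and linear speed of ball below 0.05 m/s and linear speed of dish below 0.02 m/s and angular speed of dish below 0.6 rad/s and contact force between the fingers and dish above 2 N and contact force between each of rail, dish2 and dish below 0.1 N and distance of dish2 from where it was at the start of the episode below 0.012 m and angle between dish2's own z axis and vertical below 0.15 rad and distance of each of pot_green, pot_orange, phone from where it was at the start of the episode below 0.02 m); the arm keeps its last pose, push and grip.
It fails at once if the ball rolls out over the white ring (more than 30 mm from the middle) (horizontal distance between ball_center and dish_middle above 0.03 m).
It fails at once if the terracotta dish is tilted by more than 11 degrees (angle between dish's own z axis and vertical above 0.2 rad).
It fails at once if the blue dish is pulled from its seat or tipped (distance of dish2 from where it was at the start of the episode above 0.012 m or angle between dish2's own z axis and vertical above 0.15 rad).
It fails at once if a paint pot or the phone is pushed away (distance of any of pot_green, pot_orange, phone from where it was at the start of the episode above 0.02 m).
It also fails if it takes over 42 s, if anything falls off the work surface, if the arm or the gripper's body presses on something with over 40 N, if the wrist force passes 120 N, or if a joint passes its speed limit or range.

ROBOT

A 6-joint arm with a two-finger parallel gripper is mounted at the origin on the work surface. World frame = base frame: x ahead of the robot, y to its left, z up, the work surface at z = 0. Lengths are in mm, angles in degrees, forces in N, time in s.
With the tool pointing down it reaches from about 300 to 850 mm from the base axis. Payload 4.2 kg.
Tool frame: the origin (TCP) lies at the very end of the fingers, on their centre line; the grasp point (between the pads) lies 19 mm behind it (env.grasp_offset is the distance from the TCP to the grasp point, in mm); z points along the fingers, y is the line along which they close (so a half turn about z gives the same grasp; the last joint's range is limited). The gripper opens to 91 mm and grips with 3 to 60 N. Pads are 32 mm wide; open, the fingers measure 118 mm over their backs; the gripper's body (76 mm by 178 mm) begins 60 mm behind the grasp point.
Start: joints at [-68.354, 18.312, 89.639, -0, 72.044, -1.146], TCP at [222.754, -530.117, 213.976] pointing down, gripper open.
Joint ranges: [-177.97, 177.97], [-48.28, 115.42], [12.27, 149.76], [-77.06, 257.06], [2.81, 150.46], [-146.56, 146.56]. Speed limits (degrees/s): [147.25, 147.25, 180, 180, 180, 180].

INTERFACE

Orientations are given as [roll, pitch, yaw] about the fixed x, y, z axes, in that order (R = Rz(yaw) Ry(pitch) Rx(roll)).
In Python, from workcell import env gives the robot as it stands. The module is installed in compiled form; this text tells all that it offers.
- The arm moves only by the tool send_rows, never from a script. Its argument "motion" is a list of rows, each an object of numbers: "tx", "ty", "tz": the shift along the tool's x, y, z in units of 500 mm (1.0 is 500 mm); "rx", "ry", "rz": the turn, a rotation vector about the tool's x, y, z in units of 30 degrees (1.0 is 30 degrees); "gripper": the closure, from -1 (fully open) to 1 (shut). In form: [{"tx": .., "ty": .., "tz": .., "rx": .., "ry": .., "rz": .., "gripper": ..}, ...]. A call has 1 to 12 rows; each row shifts and turns the commanded pose from where the row before left it, along the tool's axes as they then stand; what a row does not reach is not made up. A row lasts 1/8 s, in which the tool goes at most 62.5 mm and 10.7 degrees, less where a joint would pass 70% of its speed; a pose out of reach is approached as far as the arm can. A call with a number of a shift or a turn outside -1 to 1 is refused whole. A call with a gripper value outside its range is refused whole. The fingers move at their own pace and stop on an object; "grip_force" is the grip in N (left out, the last holds). Time passes only in rows, so rows that do not move let the fingers close. It gives the time, the measured TCP pose, the force, the opening and the grip force at its end, in the units of the state.
- env.state(): the state, without advancing time (a new reading comes with each control period).
- env.grab_frame(name): name is "side" or "top"; returns a dict with "frame" (480x640x3 uint8, red, green, blue), "vertical_fov" (degrees; the focal length in pixels is half the picture's height over the tangent of half this angle, whatever the lens; pixels are square), "cx", "cy" (the principal point, pixels), "rvec" (rotation vector, rad) and "tvec" (3), from world to camera coordinates, as OpenCV has them. Camera axes: x right, y down, z forward; pixel columns grow to the right and rows downward; lengths in mm; the calibration is good to about 2 mm. A picture is of the moment at which its call begins. There is no depth.
- env.job_done(): hands the job in; it is judged then, once.
The state is a dict: "time_s": time; "qpos": joint angles; "qvel": joint speeds; "effort": joint torques, N m; "ee_pos": TCP position; "ee_rot": TCP orientation; "force": force on the tool from outside, world axes, zero at the start; "torque": the same for the moment, N m; "gripper_width": finger opening in mm; "gripper_force": force on a finger pad.
Only numpy, scipy, OpenCV 4.12 (cv2) and the standard library are available. Lean on these libraries where they do the work, as an engineer would, in place of code of your own. Each camera call takes 0.05 s, during which the arm holds its last target. There are 200 camera calls.

## Working session

There is one attempt and no reset: what is moved stays moved. The work goes in short steps, Python scripts to look and compute and a tool call to move; the robot and the scene stay as the last step left them, time stands still between calls to the robot, and variables do not carry over. Pictures are saved under pics/ and viewed, at most 10 in all, crops included, and the job is handed in when it is done.

Besides the shell and the picture viewer there is one more tool, called as name([rows], argument=value, ...), one row to a line, values as JSON. send_rows: Moves the arm, as the interface text tells. Shifts and turns lie within -1 to 1; 1 stands for 500 mm of shift or 30 degrees of turn. Its arguments: {"type":"object","properties":{"motion":{"type":"array"},"grip_force":{"type":"number"}},"required":["motion"]}

```bash
mkdir -p pics; cat > h.py <<'E'
import numpy as np, cv2
from workcell import env
def cam(n):
    d=env.grab_frame(n); f=240/np.tan(np.radians(d["vertical_fov"]/2))
    K=np.array([[f,0,d["cx"]],[0,f,d["cy"]],[0,0,1]]); 
    return d["frame"],K,np.array(d["rvec"],float),np.array(d["tvec"],float), d
def proj(P,K,r,t): return cv2.projectPoints(np.array(P,float).reshape(-1,3),r,t,K,None)[0].reshape(-1,2)
def atz(uv,z,K,r,t):
    R=cv2.Rodrigues(r)[0]; C=-R.T@t; v=R.T@np.linalg.inv(K)@[uv[0],uv[1],1]; return C+v*(z-C[2])/v[2]
E
python3 - <<'E'
from h import *
for n in("side","top"):
    f,K,r,t,d=cam(n); cv2.imwrite(f"pics/{n}0.png",f[...,::-1]); print(n,d.keys(),K,r,t,-cv2.Rodrigues(r)[0].T@t)
print(env.state())
E
```

```text
side dict_keys(['frame', 'vertical_fov', 'cx', 'cy', 'rvec', 'tvec']) [[590.64172481   0.         321.50027746]
 [  0.         590.64172481 246.30636671]
 [  0.           0.           1.        ]] [ 0.20612736 -2.65399241  1.46345915] [553.24690905 177.25734508 903.8286772 ] [416.50165503 751.91358283 644.64014907]
top dict_keys(['frame', 'vertical_fov', 'cx', 'cy', 'rvec', 'tvec']) [[477.30914211   0.         325.86690195]
 [  0.         477.30914211 240.89018022]
 [  0.           0.           1.        ]] [ 2.15560188 -2.09785268  0.18809911] [-116.19221267  615.40332737  901.92065243] [ 448.33159349 -103.86373569  996.94225289]
{'time_s': 0.1, 'qpos': array([-6.83536691e+01,  1.83468019e+01,  8.96993328e+01, -1.12595246e-03,
        7.20441670e+01, -1.14599903e+00]), 'qvel': array([-0.01355864, -0.02591597, -0.26846521,  0.00811773, -0.13338343,
       -0.07558821]), 'effort': array([ 1.13784456e-03, -4.13330841e+01, -2.32509077e+01,  7.30128516e-02,
        4.22747433e-02, -5.98822521e-05]), 'ee_pos': array([ 222.5770521 , -529.68128994,  213.21671281]), 'ee_rot': array([-1.79909695e+02, -7.35695341e-04,  2.27926773e+01]), 'force': array([-0.11665167,  1.19361984, -0.24916639]), 'torque': array([ 0.03996728,  0.02856017, -0.01703866]), 'gripper_force': 0.0, 'gripper_width': 91.00942110555316}
```

View pics/side0.png

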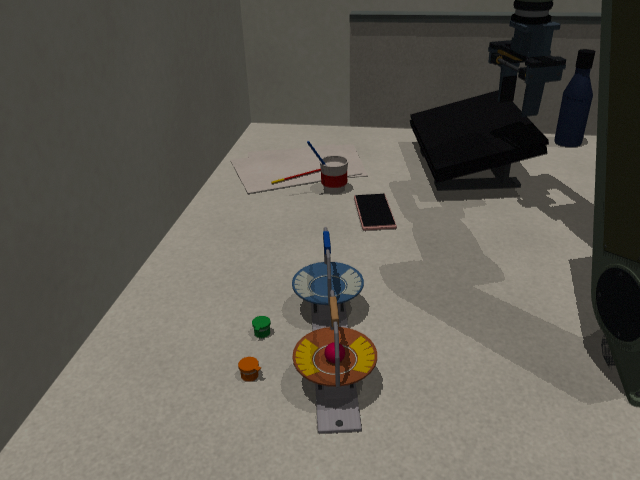

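View pics/top0.png

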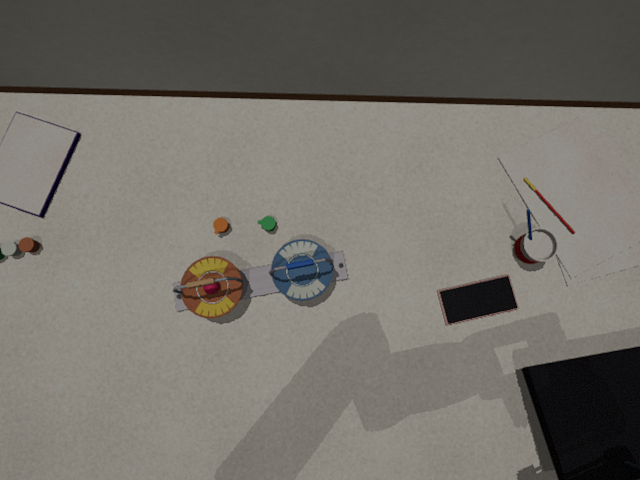

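The terracotta dish is at about (211,287) in the top view and (335,358) in the side view. The blue dish is further along the rail, towards the arm. I'll zoom in on both views.

```bash
python3 - <<'E'
import cv2
a=cv2.imread("pics/top0.png")[235:335,165:360]; b=cv2.imread("pics/side0.png")[220:440,280:400]
cv2.imwrite("pics/topc.png",cv2.resize(a,None,fx=4,fy=4,interpolation=2)); cv2.imwrite("pics/sidec.png",cv2.resize(b,None,fx=2.7,fy=2.7,interpolation=2))
E
```

```text
(no output)
```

View pics/topc.png

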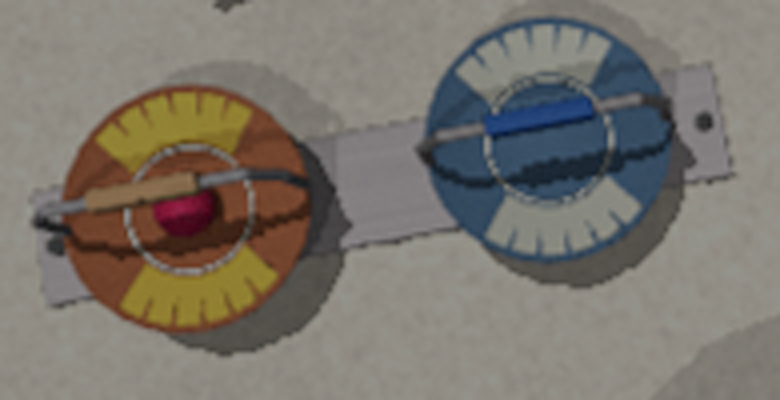

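View pics/sidec.png

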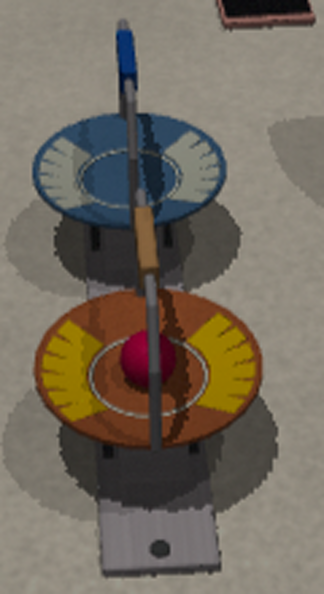

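The crops give these positions:
- **Terracotta rim:** centre about (211.8, 287.1).
- **Blue rim:** centre about (302.5, 269.9).
- **Terracotta grip bar, top view:** runs from (186.8, 284.2) to (215, 280.8).
- **Terracotta grip, side view:** centre about (334.4, 309).

```bash
python3 - <<'E'
from h import *
f,K,r,t,_=cam("top")
u=lambda x,y:(165+(x+.5)/4-.5,235+(y+.5)/4-.5)
A=atz(u(187.5,208.5),62,K,r,t);B=atz(u(550,139.5),62,K,r,t)
g=[atz(u(*p),148,K,r,t) for p in((87,197),(200,183))]; gb=[atz(u(*p),148,K,r,t) for p in((487,125),(592,106))]
print("rims",A,B,np.hypot(*(B-A)[:2]),np.degrees(np.arctan2(*(A-B)[1::-1])))
for q in(g,gb): print("grip",(q[0]+q[1])/2,np.linalg.norm(q[0]-q[1]),np.degrees(np.arctan2(*(q[0]-q[1])[1::-1])))
c=[atz(u(*p),8,K,r,t) for p in((50,306),(735,172),(712,63))]
print("rail",c,np.degrees(np.arctan2(*(c[0]-c[1])[1::-1])), (c[0]+c[2])/2)
print("pots",atz((221,224),26,K,r,t),atz((268,221),26,K,r,t))
f,K,r,t,_=cam("side")
v=lambda x,y:(280+(x+.5)/2.7-.5,220+(y+.5)/2.7-.5)
print("side rims",atz(v(149,369),62,K,r,t),atz(v(130,170),62,K,r,t))
print("sidegrip mid",atz(v(148,241),140,K,r,t),"ends",atz(v(146,207),148,K,r,t),atz(v(150,275),140,K,r,t))
print(env.state()['ee_pos'])
E
```

```text
rims [519.87337237 121.71882608  62.        ] [558.59397957 -54.29382078  62.        ] 180.2213563345224 102.40674316764876
grip [520.97193225 121.09169125 148.        ] 50.36471185124373 98.66335326938318
grip [559.13064339 -53.7834012  148.        ] 47.73271590213543 101.90702698313353
rail [array([472.23756706, 201.73501808,   8.        ]), array([ 550.61931325, -148.0461891 ,    8.        ]), array([ 607.57982438, -134.91300721,    8.        ])] 102.63063402287212 [539.90869572  33.41100544   8.        ]
pots [653.35306549 119.73688272  26.        ] [662.39391493  22.31271696  26.        ]
side rims [518.4570925  128.76608267  62.        ] [557.16694592 -47.98475032  62.        ]
sidegrip mid [519.40609841 118.92657921 140.        ] ends [523.02056759 101.22957181 148.        ] [514.37692534 145.51306073 140.        ]
[ 222.62436242 -529.83301114  213.44425656]
```

send_rows([
  {"tz":-0.1,"gripper":-1},
  {"tz":-0.1,"gripper":-1},
  {"tx":0.0753,"ty":-0.0693,"gripper":-1},
  {"tx":0.0753,"ty":-0.0693,"gripper":-1},
  {"tx":0.0753,"ty":-0.0693,"gripper":-1},
  {"tx":0.0753,"ty":-0.0693,"gripper":-1},
  {"tx":0.0753,"ty":-0.0693,"gripper":-1},
  {"tx":0.0753,"ty":-0.0693,"gripper":-1},
  {"tx":0.0753,"ty":-0.0693,"gripper":-1},
  {"tx":0.0753,"ty":-0.0693,"gripper":-1},
  {"tx":0.0753,"ty":-0.0693,"gripper":-1},
  {"tx":0.0753,"ty":-0.0693,"gripper":-1},
])

```text
invalid input at $.motion[0]: expected keys tx, ty, tz, rx, ry, rz, gripper
```

send_rows([
  {"tx":0.0753,"ty":-0.0693,"gripper":-1},
  {"tx":0.0753,"ty":-0.0693,"gripper":-1},
  {"tx":0.0753,"ty":-0.0693,"gripper":-1},
  {"tx":0.0753,"ty":-0.0693,"gripper":-1},
  {"rz":-0.32,"gripper":-1},
  {"rz":-0.32,"gripper":-1},
  {"rz":-0.32,"gripper":-1},
  {"rz":-0.32,"gripper":-1},
  {"rz":-0.32,"gripper":-1},
  {"rz":-0.32,"gripper":-1},
  {"rz":-0.32,"gripper":-1},
  {"rz":-0.32,"gripper":-1},
])

```text
invalid input at $.motion[0]: expected keys tx, ty, tz, rx, ry, rz, gripper
```

send_rows([
  {"gripper":-0.2},
  {"gripper":-0.2},
  {"gripper":-0.2},
])

```text
invalid input at $.motion[0]: expected keys tx, ty, tz, rx, ry, rz, gripper
```

All keys are required, so I'll resend the rows in full.

send_rows([
  {"tx":0,"ty":0,"tz":-0.1,"rx":0,"ry":0,"rz":0,"gripper":-1},
  {"tx":0,"ty":0,"tz":-0.1,"rx":0,"ry":0,"rz":0,"gripper":-1},
  {"tx":0.0753,"ty":-0.0693,"tz":0,"rx":0,"ry":0,"rz":0,"gripper":-1},
  {"tx":0.0753,"ty":-0.0693,"tz":0,"rx":0,"ry":0,"rz":0,"gripper":-1},
  {"tx":0.0753,"ty":-0.0693,"tz":0,"rx":0,"ry":0,"rz":0,"gripper":-1},
  {"tx":0.0753,"ty":-0.0693,"tz":0,"rx":0,"ry":0,"rz":0,"gripper":-1},
  {"tx":0.0753,"ty":-0.0693,"tz":0,"rx":0,"ry":0,"rz":0,"gripper":-1},
  {"tx":0.0753,"ty":-0.0693,"tz":0,"rx":0,"ry":0,"rz":0,"gripper":-1},
  {"tx":0.0753,"ty":-0.0693,"tz":0,"rx":0,"ry":0,"rz":0,"gripper":-1},
  {"tx":0.0753,"ty":-0.0693,"tz":0,"rx":0,"ry":0,"rz":0,"gripper":-1},
  {"tx":0.0753,"ty":-0.0693,"tz":0,"rx":0,"ry":0,"rz":0,"gripper":-1},
  {"tx":0.0753,"ty":-0.0693,"tz":0,"rx":0,"ry":0,"rz":0,"gripper":-1},
])

```text
time_s: 1.7
ee_pos: [436.0, -63.2, 314.0]
ee_rot: [180.0, -0.0, 22.8]
force: [0.8, -1.2, -0.5]
gripper_width: 91.1
gripper_force: 0.0
```

send_rows([
  {"tx":0.0753,"ty":-0.0693,"tz":0,"rx":0,"ry":0,"rz":0,"gripper":-1},
  {"tx":0.0753,"ty":-0.0693,"tz":0,"rx":0,"ry":0,"rz":0,"gripper":-1},
  {"tx":0.0753,"ty":-0.0693,"tz":0,"rx":0,"ry":0,"rz":0,"gripper":-1},
  {"tx":0.0753,"ty":-0.0693,"tz":0,"rx":0,"ry":0,"rz":0,"gripper":-1},
  {"tx":0,"ty":0,"tz":0,"rx":0,"ry":0,"rz":-0.32,"gripper":-1},
  {"tx":0,"ty":0,"tz":0,"rx":0,"ry":0,"rz":-0.32,"gripper":-1},
  {"tx":0,"ty":0,"tz":0,"rx":0,"ry":0,"rz":-0.32,"gripper":-1},
  {"tx":0,"ty":0,"tz":0,"rx":0,"ry":0,"rz":-0.32,"gripper":-1},
  {"tx":0,"ty":0,"tz":0,"rx":0,"ry":0,"rz":-0.32,"gripper":-1},
  {"tx":0,"ty":0,"tz":0,"rx":0,"ry":0,"rz":-0.32,"gripper":-1},
  {"tx":0,"ty":0,"tz":0,"rx":0,"ry":0,"rz":-0.32,"gripper":-1},
  {"tx":0,"ty":0,"tz":0,"rx":0,"ry":0,"rz":-0.32,"gripper":-1},
])

```text
time_s: 3.2
ee_pos: [520.6, 121.3, 313.7]
ee_rot: [-180.0, 0.0, 99.9]
force: [-0.3, 0.1, 0.6]
gripper_width: 91.2
gripper_force: 0.0
```

send_rows([
  {"tx":0,"ty":0,"tz":0,"rx":0,"ry":0,"rz":0,"gripper":-0.2},
  {"tx":0,"ty":0,"tz":0,"rx":0,"ry":0,"rz":0,"gripper":-0.2},
  {"tx":0,"ty":0,"tz":0,"rx":0,"ry":0,"rz":0,"gripper":-0.2},
])

```text
time_s: 3.58
ee_pos: [520.7, 121.3, 313.9]
ee_rot: [-180.0, 0.0, 99.5]
force: [0.2, -0.1, 0.5]
gripper_width: 63.9
gripper_force: 0.0
```

send_rows([
  {"tx":0,"ty":0,"tz":0.06,"rx":0,"ry":0,"rz":0,"gripper":-0.2},
  {"tx":0,"ty":0,"tz":0.06,"rx":0,"ry":0,"rz":0,"gripper":-0.2},
  {"tx":0,"ty":0,"tz":0.06,"rx":0,"ry":0,"rz":0,"gripper":-0.2},
  {"tx":0,"ty":0,"tz":0.06,"rx":0,"ry":0,"rz":0,"gripper":-0.2},
  {"tx":0,"ty":0,"tz":0.05,"rx":0,"ry":0,"rz":0,"gripper":-0.2},
  {"tx":0,"ty":0,"tz":0.04,"rx":0,"ry":0,"rz":0,"gripper":-0.2},
  {"tx":0,"ty":0,"tz":0.03,"rx":0,"ry":0,"rz":0,"gripper":-0.2},
  {"tx":0,"ty":0,"tz":0.026,"rx":0,"ry":0,"rz":0,"gripper":-0.2},
  {"tx":0,"ty":0,"tz":0,"rx":0,"ry":0,"rz":0,"gripper":-0.2},
])

```text
time_s: 4.7
ee_pos: [520.3, 121.2, 120.2]
ee_rot: [-179.9, 0.0, 99.6]
force: [0.1, 0.2, 0.1]
gripper_width: 54.9
gripper_force: 0.0
```

```bash
python3 - <<'E'
from h import *
f,K,r,t,d=cam("side"); cv2.imwrite("pics/s1.png",cv2.resize(f[200:420,260:420,::-1],None,fx=2.7,fy=2.7,interpolation=2))
s=env.state();print(s['ee_pos'],s['ee_rot'],s['force'],s['torque'],s['gripper_width'])
E
```

```text
[520.88403919 121.32293348 120.92074217] [-1.79997763e+02  4.07965857e-03  9.95817843e+01] [-1.04712137  0.41653472 -0.05421278] [-0.04216232 -0.07481979 -0.01539021] 55.38135576950279
```

View pics/s1.png

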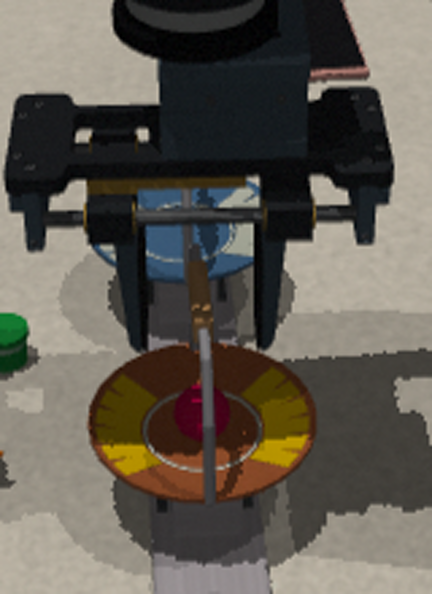

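The handle at x≈200 (crop) is centred between the fingers at 145 and 258. I'll close softly first.

send_rows([
  {"tx":0,"ty":0,"tz":0,"rx":0,"ry":0,"rz":0,"gripper":0.5},
  {"tx":0,"ty":0,"tz":0,"rx":0,"ry":0,"rz":0,"gripper":0.5},
  {"tx":0,"ty":0,"tz":0,"rx":0,"ry":0,"rz":0,"gripper":0.6},
  {"tx":0,"ty":0,"tz":0,"rx":0,"ry":0,"rz":0,"gripper":0.7},
  {"tx":0,"ty":0,"tz":0,"rx":0,"ry":0,"rz":0,"gripper":0.75},
  {"tx":0,"ty":0,"tz":0,"rx":0,"ry":0,"rz":0,"gripper":0.8},
  {"tx":0,"ty":0,"tz":0,"rx":0,"ry":0,"rz":0,"gripper":0.85},
  {"tx":0,"ty":0,"tz":0,"rx":0,"ry":0,"rz":0,"gripper":0.9},
  {"tx":0,"ty":0,"tz":0,"rx":0,"ry":0,"rz":0,"gripper":0.95},
  {"tx":0,"ty":0,"tz":0,"rx":0,"ry":0,"rz":0,"gripper":1},
  {"tx":0,"ty":0,"tz":0,"rx":0,"ry":0,"rz":0,"gripper":1},
], grip_force=5)

```text
time_s: 6.12
ee_pos: [520.8, 121.3, 120.9]
ee_rot: [180.0, 0.0, 99.6]
force: [-1.7, -0.0, 0.4]
gripper_width: 9.7
gripper_force: 5.0
```

```bash
python3 - <<'E'
from h import *
for i in range(4):
  cam("top"); s=env.state();print(s['ee_pos'],s['ee_rot'],s['force'],s['torque'],s['gripper_width'],s['gripper_force'])
E
```

```text
[520.76712585 121.27179287 120.94677785] [1.79999306e+02 8.09221614e-03 9.95955568e+01] [0.08364752 0.29344555 1.27588928] [ 0.02269723 -0.01229924  0.00020371] 10.134613503446372 4.99797597527504
[520.77380373 121.30477403 120.94292902] [-1.79999456e+02  5.84308526e-03  9.95942033e+01] [-0.24247086 -0.41381555  0.45723819] [ 0.02268022 -0.09655356  0.06203798] 9.61150950120207 4.997901767492294
[520.76819219 121.29290039 120.95449633] [1.79999725e+02 3.75859486e-03 9.95907771e+01] [-0.35434989  0.03140376  1.26414239] [-0.00938126 -0.05102191  0.02163906] 9.974619313224801 4.9978867918252945
[520.7855443  121.30383635 120.96256993] [1.79996666e+02 4.31334140e-03 9.95915566e+01] [ 0.24471259 -0.15458102  1.81582367] [-0.01746563 -0.0080241  -0.00712485] 10.171800317958859 4.997855052351952
```

send_rows([
  {"tx":0,"ty":0,"tz":0,"rx":0,"ry":0,"rz":0,"gripper":1},
  {"tx":0,"ty":0,"tz":0,"rx":0,"ry":0,"rz":0,"gripper":1},
  {"tx":0,"ty":0,"tz":0,"rx":0,"ry":0,"rz":0,"gripper":1},
  {"tx":0,"ty":0,"tz":-0.002,"rx":0,"ry":0,"rz":0,"gripper":1},
  {"tx":0,"ty":0,"tz":-0.002,"rx":0,"ry":0,"rz":0,"gripper":1},
  {"tx":0,"ty":0,"tz":-0.002,"rx":0,"ry":0,"rz":0,"gripper":1},
  {"tx":0,"ty":0,"tz":-0.002,"rx":0,"ry":0,"rz":0,"gripper":1},
], grip_force=45)

```text
time_s: 7.2
ee_pos: [520.2, 121.2, 124.3]
ee_rot: [-179.9, 0.0, 99.6]
force: [1.0, 1.1, -7.5]
gripper_width: 10.0
gripper_force: 45.0
```

send_rows([
  {"tx":0,"ty":0,"tz":-0.002,"rx":0,"ry":0,"rz":0,"gripper":1},
  {"tx":0,"ty":0,"tz":-0.002,"rx":0,"ry":0,"rz":0,"gripper":1},
  {"tx":0,"ty":0,"tz":-0.002,"rx":0,"ry":0,"rz":0,"gripper":1},
  {"tx":0,"ty":0,"tz":-0.002,"rx":0,"ry":0,"rz":0,"gripper":1},
  {"tx":0,"ty":0,"tz":-0.002,"rx":0,"ry":0,"rz":0,"gripper":1},
  {"tx":0,"ty":0,"tz":-0.002,"rx":0,"ry":0,"rz":0,"gripper":1},
])

```text
time_s: 7.95
ee_pos: [521.2, 121.4, 131.6]
ee_rot: [179.9, 0.0, 99.6]
force: [-0.5, -0.0, 1.8]
gripper_width: 9.7
gripper_force: 45.0
```

send_rows([
  {"tx":0,"ty":0,"tz":-0.002,"rx":0,"ry":0,"rz":0,"gripper":1},
  {"tx":0,"ty":0,"tz":-0.002,"rx":0,"ry":0,"rz":0,"gripper":1},
  {"tx":0,"ty":0,"tz":-0.002,"rx":0,"ry":0,"rz":0,"gripper":1},
  {"tx":0,"ty":0,"tz":-0.002,"rx":0,"ry":0,"rz":0,"gripper":1},
  {"tx":0,"ty":0,"tz":-0.002,"rx":0,"ry":0,"rz":0,"gripper":1},
  {"tx":0,"ty":0,"tz":-0.002,"rx":0,"ry":0,"rz":0,"gripper":1},
])

```text
time_s: 8.7
ee_pos: [520.4, 121.2, 136.3]
ee_rot: [-179.9, 0.0, 99.6]
force: [0.4, 0.3, -1.7]
gripper_width: 9.2
gripper_force: 45.0
```

```bash
python3 - <<'E'
from h import *
f,K,r,t,d=cam("side"); cv2.imwrite("pics/s2.png",cv2.resize(f[200:420,260:420,::-1],None,fx=2.7,fy=2.7,interpolation=2))
s=env.state();print(s['ee_pos'],s['ee_rot'],s['force'],s['torque'],s['gripper_width'],s['gripper_force'])
E
```

```text
[520.49613837 121.21957315 136.55606611] [-1.79946199e+02  7.51003301e-03  9.95861885e+01] [ 0.82820395 -0.42350561 -2.05069502] [-0.04843642 -0.1114364   0.04718079] 9.694022367696105 44.998177886009216
```

View pics/s2.png

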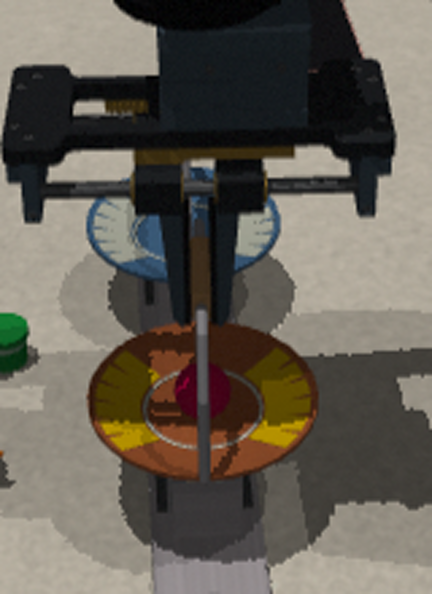

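The catch has released; the dish is level and the ball is still centred. Now I'll lift smoothly.

send_rows([
  {"tx":0,"ty":0,"tz":-0.006,"rx":0,"ry":0,"rz":0,"gripper":1},
  {"tx":0,"ty":0,"tz":-0.012,"rx":0,"ry":0,"rz":0,"gripper":1},
  {"tx":0,"ty":0,"tz":-0.016,"rx":0,"ry":0,"rz":0,"gripper":1},
  {"tx":0,"ty":0,"tz":-0.018,"rx":0,"ry":0,"rz":0,"gripper":1},
  {"tx":0,"ty":0,"tz":-0.018,"rx":0,"ry":0,"rz":0,"gripper":1},
  {"tx":0,"ty":0,"tz":-0.018,"rx":0,"ry":0,"rz":0,"gripper":1},
  {"tx":0,"ty":0,"tz":-0.018,"rx":0,"ry":0,"rz":0,"gripper":1},
  {"tx":0,"ty":0,"tz":-0.018,"rx":0,"ry":0,"rz":0,"gripper":1},
  {"tx":0,"ty":0,"tz":-0.018,"rx":0,"ry":0,"rz":0,"gripper":1},
  {"tx":0,"ty":0,"tz":-0.016,"rx":0,"ry":0,"rz":0,"gripper":1},
  {"tx":0,"ty":0,"tz":-0.01,"rx":0,"ry":0,"rz":0,"gripper":1},
  {"tx":0,"ty":0,"tz":-0.006,"rx":0,"ry":0,"rz":0,"gripper":1},
])

```text
time_s: 10.25
ee_pos: [520.8, 121.3, 224.2]
ee_rot: [180.0, 0.0, 99.6]
force: [0.4, 0.4, -1.8]
gripper_width: 9.8
gripper_force: 45.0
```

send_rows([
  {"tx":0,"ty":0,"tz":0,"rx":0,"ry":0,"rz":0,"gripper":1},
  {"tx":0,"ty":0,"tz":0,"rx":0,"ry":0,"rz":0,"gripper":1},
  {"tx":0,"ty":0,"tz":0,"rx":0,"ry":0,"rz":0,"gripper":1},
  {"tx":0,"ty":0,"tz":0,"rx":0,"ry":0,"rz":0,"gripper":1},
])

```text
time_s: 10.75
ee_pos: [520.7, 121.3, 223.8]
ee_rot: [-180.0, 0.0, 99.6]
force: [0.8, 0.7, -1.7]
gripper_width: 9.8
gripper_force: 45.0
```

```bash
python3 - <<'E'
from h import *
f,K,r,t,d=cam("side"); cv2.imwrite("pics/s3.png",cv2.resize(f[120:340,260:420,::-1],None,fx=2.7,fy=2.7,interpolation=2))
s=env.state();print(s['ee_pos'],s['ee_rot'],s['force'],s['torque'],s['gripper_width'],s['gripper_force'])
E
```

```text
[520.72516565 121.2864835  223.79858305] [-1.79986411e+02  6.56158738e-03  9.95933996e+01] [ 0.64821503 -0.59240124 -1.64187363] [ 3.48462123e-05 -1.19868322e-01  3.65161543e-02] 9.646225066022682 44.99821722507477
```

View pics/s3.png

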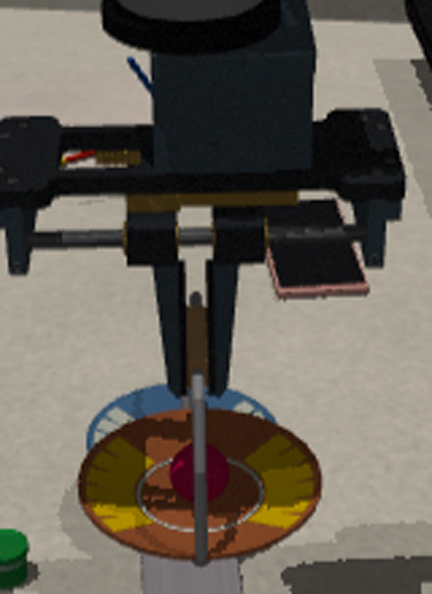

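send_rows([
  {"tx":0,"ty":0,"tz":0,"rx":0,"ry":0,"rz":0.03,"gripper":1},
  {"tx":0,"ty":0,"tz":0,"rx":0,"ry":0,"rz":0.06,"gripper":1},
  {"tx":0,"ty":0,"tz":0,"rx":0,"ry":0,"rz":0.09,"gripper":1},
  {"tx":0,"ty":0,"tz":0,"rx":0,"ry":0,"rz":0.12,"gripper":1},
  {"tx":0,"ty":0,"tz":0,"rx":0,"ry":0,"rz":0.12,"gripper":1},
  {"tx":0,"ty":0,"tz":0,"rx":0,"ry":0,"rz":0.12,"gripper":1},
  {"tx":0,"ty":0,"tz":0,"rx":0,"ry":0,"rz":0.12,"gripper":1},
  {"tx":0,"ty":0,"tz":0,"rx":0,"ry":0,"rz":0.12,"gripper":1},
  {"tx":0,"ty":0,"tz":0,"rx":0,"ry":0,"rz":0.12,"gripper":1},
  {"tx":0,"ty":0,"tz":0,"rx":0,"ry":0,"rz":0.12,"gripper":1},
  {"tx":0,"ty":0,"tz":0,"rx":0,"ry":0,"rz":0.12,"gripper":1},
  {"tx":0,"ty":0,"tz":0,"rx":0,"ry":0,"rz":0.12,"gripper":1},
])

```text
time_s: 12.3
ee_pos: [520.8, 121.3, 223.9]
ee_rot: [180.0, 0.0, 61.6]
force: [0.8, 0.4, -2.0]
gripper_width: 9.5
gripper_force: 45.0
```

send_rows([
  {"tx":0,"ty":0,"tz":0,"rx":0,"ry":0,"rz":0.12,"gripper":1},
  {"tx":0,"ty":0,"tz":0,"rx":0,"ry":0,"rz":0.12,"gripper":1},
  {"tx":0,"ty":0,"tz":0,"rx":0,"ry":0,"rz":0.12,"gripper":1},
  {"tx":0,"ty":0,"tz":0,"rx":0,"ry":0,"rz":0.12,"gripper":1},
  {"tx":0,"ty":0,"tz":0,"rx":0,"ry":0,"rz":0.12,"gripper":1},
  {"tx":0,"ty":0,"tz":0,"rx":0,"ry":0,"rz":0.12,"gripper":1},
  {"tx":0,"ty":0,"tz":0,"rx":0,"ry":0,"rz":0.12,"gripper":1},
  {"tx":0,"ty":0,"tz":0,"rx":0,"ry":0,"rz":0.12,"gripper":1},
  {"tx":0,"ty":0,"tz":0,"rx":0,"ry":0,"rz":0.12,"gripper":1},
  {"tx":0,"ty":0,"tz":0,"rx":0,"ry":0,"rz":0.12,"gripper":1},
  {"tx":0,"ty":0,"tz":0,"rx":0,"ry":0,"rz":0.12,"gripper":1},
  {"tx":0,"ty":0,"tz":0,"rx":0,"ry":0,"rz":0.12,"gripper":1},
])

```text
time_s: 13.8
ee_pos: [520.8, 121.3, 223.9]
ee_rot: [180.0, 0.0, 18.4]
force: [0.7, -0.2, -1.3]
gripper_width: 9.6
gripper_force: 45.0
```

send_rows([
  {"tx":0,"ty":0,"tz":0,"rx":0,"ry":0,"rz":0.09,"gripper":1},
  {"tx":0,"ty":0,"tz":0,"rx":0,"ry":0,"rz":0.06,"gripper":1},
  {"tx":0,"ty":0,"tz":0,"rx":0,"ry":0,"rz":0.03,"gripper":1},
  {"tx":0,"ty":0,"tz":0,"rx":0,"ry":0,"rz":0.02,"gripper":1},
  {"tx":0,"ty":0,"tz":0,"rx":0,"ry":0,"rz":0,"gripper":1},
  {"tx":0,"ty":0,"tz":0,"rx":0,"ry":0,"rz":0,"gripper":1},
  {"tx":0,"ty":0,"tz":0,"rx":0,"ry":0,"rz":0,"gripper":1},
  {"tx":0,"ty":0,"tz":0,"rx":0,"ry":0,"rz":0,"gripper":1},
  {"tx":0,"ty":0,"tz":0,"rx":0,"ry":0,"rz":0,"gripper":1},
  {"tx":0,"ty":0,"tz":0,"rx":0,"ry":0,"rz":0,"gripper":1},
  {"tx":0,"ty":0,"tz":0,"rx":0,"ry":0,"rz":0,"gripper":1},
  {"tx":0,"ty":0,"tz":0,"rx":0,"ry":0,"rz":0,"gripper":1},
])

```text
time_s: 15.3
ee_pos: [520.8, 121.3, 223.9]
ee_rot: [180.0, 0.0, 12.6]
force: [1.0, -0.2, -1.6]
gripper_width: 9.5
gripper_force: 45.0
```

```bash
python3 - <<'E'
from h import *
f,K,r,t,d=cam("side"); cv2.imwrite("pics/s4.png",cv2.resize(f[120:420,240:440,::-1],None,fx=2,fy=2,interpolation=2))
s=env.state();print(s['time_s'],s['ee_pos'],s['ee_rot'],s['force'],s['torque'],s['gripper_width'],s['gripper_force'])
E
```

```text
15.35 [520.75620151 121.30293704 223.9306657 ] [1.79995943e+02 7.42309147e-04 1.25916813e+01] [-0.15888771  1.16161728 -2.13766561] [-0.00572046  0.03113791 -0.00223719] 9.813629703044706 44.99817430973053
```

View pics/s4.png

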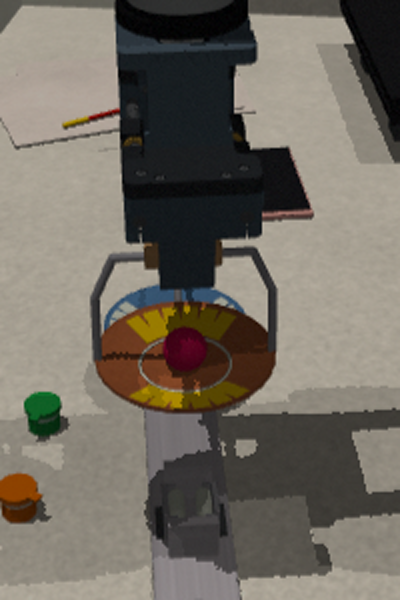

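The dish is turned square and level, and the ball is inside the ring: ball at crop (185,349), ring centre at (186,360). I'll check the offset numerically before handing in.

```bash
python3 - <<'E'
from h import *
f,K,r,t,d=cam("side"); v=lambda x,y:(240+(x+.5)/2-.5,120+(y+.5)/2-.5)
hsv=cv2.cvtColor(f,cv2.COLOR_RGB2HSV); m=cv2.inRange(hsv,(163,120,40),(179,255,255)); m[:270]=0;m[320:]=0; m[:,:300]=0;m[:,370:]=0
y,x=np.nonzero(m); b=((x.min()+x.max())/2,(y.min()+y.max())/2); print(b,len(x))
p=atz(b,168,K,r,t); q=atz(v(186,360.5),155.7,K,r,t); print(p,q,np.hypot(*(p-q)[:2]))
E
```

```text
(np.float64(332.5), np.float64(294.5)) 385
[521.02686777 123.59209311 168.        ] [521.48929108 119.61927582 155.7       ] 3.9996390515002735
```

The ball is about 4 mm from the middle, within the 12 mm limit, so I'm handing in.

```bash
python3 -c "
from workcell import env
print(env.job_done())"
```

```text
the job is handed in; nothing more can be done
None
```

I handed the job in at about 15 s of the 42 s allowed, with no verdict shown: the dish is held about 103 mm above its seat, turned square to the rail (by my estimate of the rail's angle) and level, and the ball is about 4 mm from the middle.

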